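# Click the desk seal home in its locking dock

## Task

Take the tall square-headed seal out of the two-well rest and stand it, brass foot down, in the well of the locking dock. Press it down gently past the sprung side ball until it clicks and is fully home and held, then let go; go easy when it meets the hidden stop, and leave the other things where they are.

Things in the scene. Friction and masses are not known exactly. Their poses are not given: they have to be found in the camera images.
- seal: the seal to be stored, 104 mm tall, about 350 g, standing upright in one of the rest's two wells (either). Origin: centre of its underside, z up along it. Round brass shank of 26 mm diameter up to 62 mm, bevelled to 16 mm over the lowest 6.5 mm; a groove all round from 10.5 to 22.9 mm up. Above it a square marble head (see seal_head)
- seal_head (a point): centre of the seal's square marble head, 83 mm above its underside; the head is 28 x 28 mm, from 62 to 104 mm up, its faces along the seal's x and y: grip it there
- dock: the locking dock, fixed: dark wood block 84 x 84 x 62 mm high with one upright round well and a steel spring housing on its +y side. Origin: centre of its underside, z up. A rigid steel stop in the well ends the travel; stop and ball are set in height together, so that the seal's underside, when home, is 8 to 30 mm above this origin (differs each time, not measured)
- dock_mouth (a point): centre of the well's mouth at the dock's top, 62 mm above its underside; the well is 28 mm in diameter; count on the bevel of the seal's foot, not on the mouth, to guide it in. Pressing seal and dock together with more than 35 N does damage
- ball (a joint): how far the 11 mm sprung ball is pushed back into the well's +y wall, m: 0 fully out, about 0.003 to 0.004 as the seal's foot passes. The seal meets it about 17 mm above its home height; pressed slowly, it resists most (3 to 8 N) from 15 to 11 mm above home; from about 7 mm on it drops into the groove and draws the seal down with a few N, until the rigid stop is felt
- rest: fixed dark wood block 70 x 150 x 22 mm with two wells 29 mm in diameter and 14 mm deep, 40 mm either side of its centre along its y. Origin: centre of its underside
- stub: another seal, short, 65 mm tall, all marble, round mushroom head of 40 mm diameter, standing in the rest's other well; no groove. Origin: centre of its underside. To be left alone
- weight: dark steel paperweight bar 170 x 28 x 18 mm lying between dock and rest, long along its x. Origin: centre of its underside. To be left alone
- bowl: white bowl, 130 mm across, 60 mm high, beyond the dock. Origin: centre of its underside. To be left alone
- nozzle: small white cone, 30 mm across, 57 mm high. Origin: centre of its underside. To be left alone
- pad (a joint): a soft sprung pad (under 2 N) in the middle of the stop: how far it is pressed down, m: 0 = untouched, 0.003 = flush with the stop, the seal fully home
There are look-alikes about, which are no part of the job. Several things have the shape of the rest; the one meant has the colours described above.

How it is judged:
By the outcome, as a careful person would: the job done as asked, in the order asked, and still so for the second after the job is handed in, with the robot touching nothing.
It also fails if it takes over 67 s, if anything falls off the work surface, if the arm or the gripper's body presses on something with over 40 N, if the wrist force passes 120 N, or if a joint passes its speed limit or range.

## Robot

A 6-joint arm with a two-finger parallel gripper is mounted at the origin on the work surface. World frame = base frame: x ahead of the robot, y to its left, z up, the work surface at z = 0. Lengths are in mm, angles in rad, forces in N, time in s.
With the tool pointing down it reaches from about 400 to 925 mm from the base axis. Payload 12.5 kg.
Tool frame: the origin (TCP) lies at the very end of the fingers, on their centre line; the grasp point (between the pads) lies 19 mm behind it (env.grip_point_offset is the distance from the TCP to the grasp point, in mm); z points along the fingers, y is the direction in which the jaws open and shut (so a half turn about z gives the same grasp; the last joint's range is limited). The gripper opens to 95 mm and grips with 3 to 60 N. Pads are 20 mm wide; open, the fingers measure 119 mm over their backs; the gripper's body (75 mm by 180 mm) begins 59 mm behind the grasp point.
Start: joints at [1.201, 0.491, 1.559, -0, 1.092, -0.106], TCP at [162.952, 603.402, 214.661] pointing down, gripper open.
Joint ranges: [-3.1, 3.1], [-0.84, 2.19], [0.05, 2.79], [-1.13, 4.28], [0.06, 2.93], [-2.69, 2.69]. Speed limits (rad/s): [2.22, 2.22, 2.79, 3.14, 3.14, 3.14].

## Interface

Orientations are given as [roll, pitch, yaw] about the fixed x, y, z axes, in that order (R = Rz(yaw) Ry(pitch) Rx(roll)).
In Python, from cell import env gives the robot as it stands.
- The arm moves only by the tool drive_tool, never from a script. Its argument "commands" is a list of rows, each an object of numbers: "dx", "dy", "dz": the shift along the world's x, y, z in mm; "yaw": the turn about the world's z in degrees. In form: [{"dx": .., "dy": .., "dz": .., "yaw": ..}, ...]. A call has 1 to 5 rows; each row shifts and turns the commanded pose from where the row before left it; what a row does not reach is not made up. A row lasts 1/12 s, in which the tool goes at most 41.7 mm and 7.16 degrees, less where a joint would pass 70% of its speed; a pose out of reach is approached as far as the arm can. A call with a gripper value outside its range is refused whole. "grip" is the opening, from 0 (shut) to 1 (fully open), set as the call begins (left out, the last holds). The fingers move at their own pace and stop on an object; the grip force is fixed at half the most. Time passes only in rows, so rows that do not move let the fingers close. It gives the time, the measured TCP pose, the force and the opening at its end, in the units of the state.
- env.state(): the state, without advancing time (a new reading comes with each control period).
- env.read_camera(name): name is "scene" or "top" or "wrist"; returns the picture (480x640x3 uint8, red, green, blue); there is no depth.
- env.calibration(name): a dict with "intrinsics" (3x3 intrinsics, pixels), "rvec" (rotation vector, rad) and "tvec" (3), from world to camera coordinates, as OpenCV has them. Camera axes: x right, y down, z forward; pixel columns grow to the right and rows downward; lengths in mm; the calibration is good to about 2 mm. The wrist camera is an equidistant fisheye: a pixel r from the principal point sees the ray r / f radians off the axis. A picture is of the moment at which its call begins: read the wrist's pose just before it. calibration takes no time and is no camera call; for the wrist camera it gives the pose at the moment of the call.
- env.job_done(): hands the job in, once; it reports no verdict.
Trained networks look in the newest picture that a camera, given by its name, has taken for a name from the list of things; names that differ only in an ending like _2 or _b are one class to them, and where a whole thing is asked for, a point or a joint stands for the part that bears it (a point fixed in the world has none). Each returns a list of dicts, best first, with "conf" (0 to 1); they miss things now and then, are a little off and sometimes report something else, mostly with a low value. They report only what shows in the picture. A call takes as long as a camera call. They do not tell look-alikes from the thing itself.
- env.trace(query, camera): "pixels" (480x640 bool, what is visible of it) and "pixel" ([column, row] in pixels, amid what is visible of it).
- env.place_of(query, camera): "pixel" ([column, row] in pixels: a listed point, or the origin of a listed thing).
The state is a dict: "t": time; "joints": joint angles; "qvel": joint speeds; "tau": joint torques, N m; "eef_pos": TCP position; "tcp_rot": TCP orientation; "ft_force": force on the tool from outside, world axes, zero at the start; "moment": the same for the moment, N m; "opening": opening from 0.0 (shut) to 1.0 (fully open).
Only numpy, scipy, OpenCV 4.12 (cv2) and the standard library are available. Lean on these libraries where they do the work, as an engineer would, in place of code of your own. Each camera call takes 0.05 s, during which the arm holds its last target.

## Working session

There is one attempt and no reset: what is moved stays moved. The work goes in short steps, Python scripts to look and compute and a tool call to move; the robot and the scene stay as the last step left them, time stands still between calls to the robot, and variables do not carry over. Pictures are saved under pics/ and viewed, and the job is handed in when it is done.

Besides the shell and the picture viewer there is one more tool, called in YAML: its name, and indented under it one key for each argument. drive_tool: Moves the arm, as the interface text tells. Its arguments: {"type":"object","properties":{"commands":{"type":"array"},"grip":{"type":"number"}},"required":["commands"]}

```bash
mkdir -p pics; ls
cat > h.py <<'E'
import numpy as np, cv2
from cell import env
def save(name,img): cv2.imwrite('pics/'+name,cv2.cvtColor(img,cv2.COLOR_RGB2BGR))
def cal(n):
    c=env.calibration(n); return np.array(c['intrinsics'],float),np.array(c['rvec'],float),np.array(c['tvec'],float).reshape(3)
def ray(n,px,c=None):
    K,r,t=c or cal(n); R=cv2.Rodrigues(r)[0]
    u=(px[0]-K[0,2])/K[0,0]; v=(px[1]-K[1,2])/K[1,1]
    if n=='wrist':
        a=np.hypot(u,v); s=np.sin(a)/a if a>1e-9 else 1; d=np.array([u*s,v*s,np.cos(a)])
    else: d=np.array([u,v,1.])
    return -R.T@t, R.T@(d/np.linalg.norm(d))
def atz(n,px,z,c=None):
    o,d=ray(n,px,c); return o+d*(z-o[2])/d[2]
def proj(n,P,c=None):
    K,r,t=c or cal(n); X=cv2.Rodrigues(r)[0]@np.array(P,float)+t
    if n=='wrist':
        h=np.hypot(X[0],X[1]); a=np.arctan2(h,X[2]); s=a/h if h>1e-9 else 1/X[2]
        return np.array([K[0,0]*X[0]*s+K[0,2],K[1,1]*X[1]*s+K[1,2]])
    return np.array([K[0,0]*X[0]/X[2]+K[0,2],K[1,1]*X[1]/X[2]+K[1,2]])
def tri(obs):
    A=np.zeros((3,3));b=np.zeros(3)
    for o,d in obs:
        M=np.eye(3)-np.outer(d,d);A+=M;b+=M@o
    p=np.linalg.solve(A,b); return p,[round(float(np.linalg.norm((np.eye(3)-np.outer(d,d))@(p-o))),1) for o,d in obs]
E
python3 - <<'E'
from h import *
for n in('scene','top','wrist'):
    save(n+'0.png',env.read_camera(n))
for n in('scene','top'):
    for q in('seal','seal_head','dock','dock_mouth','rest','stub','weight'):
        print(n,q,[(np.round(d['pixel']).tolist(),round(d['conf'],2)) for d in env.place_of(q,n)])
print(env.state())
E
```

```text
pics
scene seal [([206.0, 243.0], 0.59)]
scene seal_head []
scene dock [([450.0, 269.0], 0.78)]
scene dock_mouth [([458.0, 244.0], 0.95)]
scene rest [([190.0, 232.0], 0.75), ([284.0, 193.0], 0.63)]
scene stub [([179.0, 224.0], 0.92)]
scene weight [([321.0, 256.0], 0.89)]
top seal [([404.0, 269.0], 0.53)]
top seal_head [([413.0, 267.0], 0.76)]
top dock [([193.0, 289.0], 0.59)]
top dock_mouth []
top rest [([418.0, 278.0], 0.96), ([356.0, 352.0], 0.74)]
top stub [([439.0, 285.0], 0.85)]
top weight [([297.0, 280.0], 0.55), ([441.0, 284.0], 0.25)]
{'t': 0.85, 'joints': array([ 1.20140693e+00,  4.90852659e-01,  1.55892326e+00, -9.55980031e-06,
        1.09171107e+00, -1.05585790e-01]), 'qvel': array([-1.74820397e-03, -3.33538415e-05,  2.06389298e-04, -1.21800291e-03,
        3.33289334e-04, -1.19725276e-03]), 'tau': array([-2.81806460e-04, -6.12422776e+01, -2.58434558e+01,  6.93818601e-02,
        4.45275928e-02, -2.07016672e-05]), 'eef_pos': array([162.94390875, 603.38753986, 214.68234398]), 'tcp_rot': array([3.14148848e+00, 1.95723039e-05, 2.87779345e+00]), 'ft_force': array([-0.15218001, -0.6936341 ,  0.15578436]), 'moment': array([0.03948761, 0.01611913, 0.03769247]), 'opening': 1.000694282124638}
```

View pics/scene0.png

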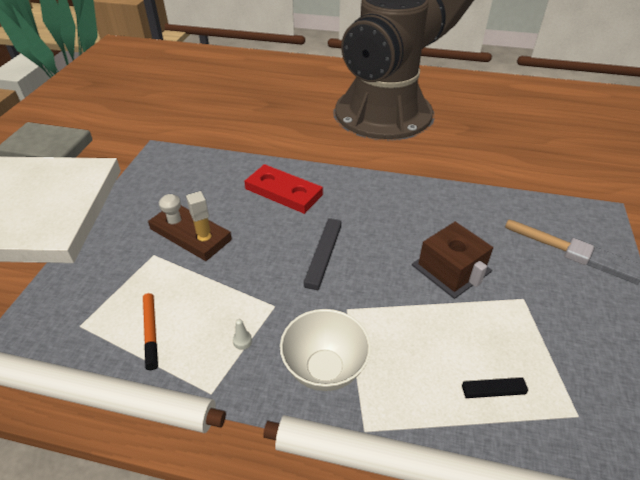

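View pics/top0.png

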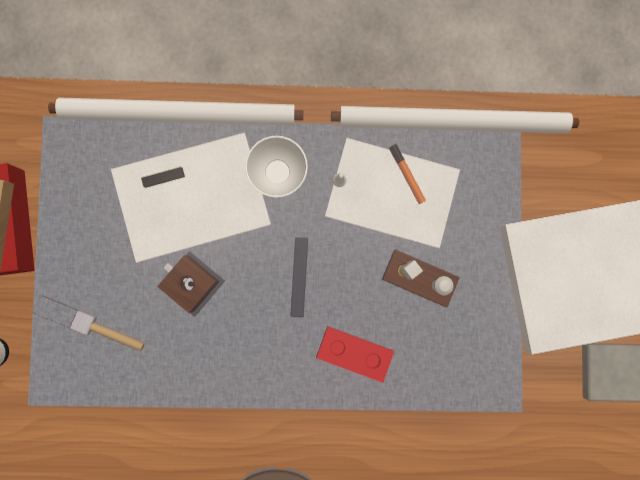

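View pics/wrist0.png

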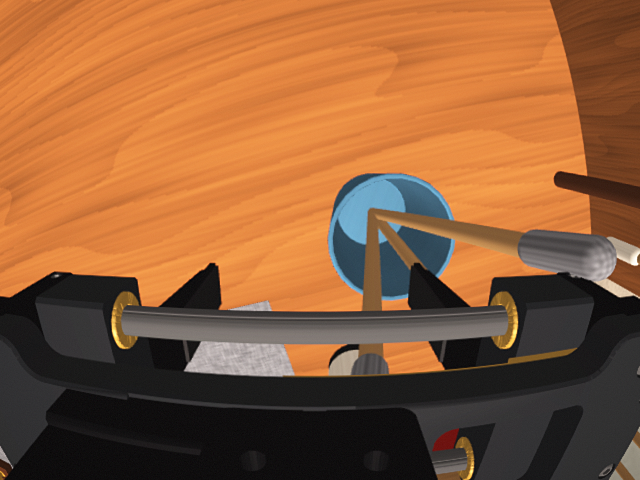

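The scene shows the brown rest at (190,232), with the seal at (200,215) and the stub at (171,208). The red look-alike rest is at (284,190) and empty. The dock is at (455,258) with its well at (457,245), and the bar lies between. In the top view the seal head is at (412,269), the stub at (443,285), the dock at (188,283) and the red rest at (356,353).

Candidates for "seal": the tall square-headed one (top 412,269), the stub (443,285) and the nozzle (340,180). I choose the first. Next I'll measure it with close crops.

Run:
```python
from h import *
T=cv2.cvtColor(cv2.imread('pics/top0.png'),cv2.COLOR_BGR2RGB);S=cv2.cvtColor(cv2.imread('pics/scene0.png'),cv2.COLOR_BGR2RGB)
f=lambda I,x,y,w:cv2.resize(I[y-w:y+w,x-w:x+w],(400,300 if 0 else 400),interpolation=cv2.INTER_CUBIC)
a=np.hstack([f(T,415,275,40),f(T,188,283,40)])
save('crop1.png',a); save('crop2.png',np.hstack([f(S,195,220,50),f(S,455,258,50)]))
pl=lambda q,n:[d['pixel'] for d in env.place_of(q,n)][:1]
# head
print('top head@91',atz('top',(413,267),91)); 
print('tri head seal origin',tri([ray('scene',(206,243)),ray('top',(404,269))]))
print('dock mouth scene@62',atz('scene',(458,244),62),'dock tops',atz('top',(193,289),0),atz('scene',(450,269),0))
print('rest',atz('top',(418,278),0),atz('scene',(190,232),0))
print('stub',atz('top',(439,285),8),atz('scene',(179,224),8))
print('weight',atz('top',(297,280),0))
for q in('seal','seal_head','dock'):
  for n in('top','scene'):
    for d in env.trace(q,n)[:1]:
        p=d['pixels'];ys,xs=np.nonzero(p);print(q,n,d['conf'],d['pixel'],p.sum(),xs.min(),xs.max(),ys.min(),ys.max())
```

```text
top head@91 [ 552.91775047 -266.60439462   91.        ]
tri head seal origin (array([ 550.389194  , -263.47861804,    1.83211106]), [2.9, 2.9])
dock mouth scene@62 [510.39180374 191.00063412  62.        ] dock tops [498.92655672 188.82529931   0.        ] [511.80057415 188.94374067   0.        ]
rest [ 532.4585384  -297.48857769    0.        ] [ 526.90628915 -303.03504347    0.        ]
stub [ 518.13743381 -341.50413634    8.        ] [ 518.23925441 -328.11016703    8.        ]
weight [522.76902095 -34.16087453   0.        ]
seal top 0.7 [410.1, 267.2] 302 398 421 260 278
seal scene 0.82 [199.0, 213.1] 812 186 211 191 240
seal_head top 0.67 [411.0, 270.4] 311 397 421 260 278
seal_head scene 0.55 [198.4, 214.4] 695 188 210 192 239
dock top 0.96 [190.2, 288.6] 2425 157 223 252 315
dock scene 0.68 [452.2, 260.7] 3889 412 493 221 298
```

View pics/crop1.png

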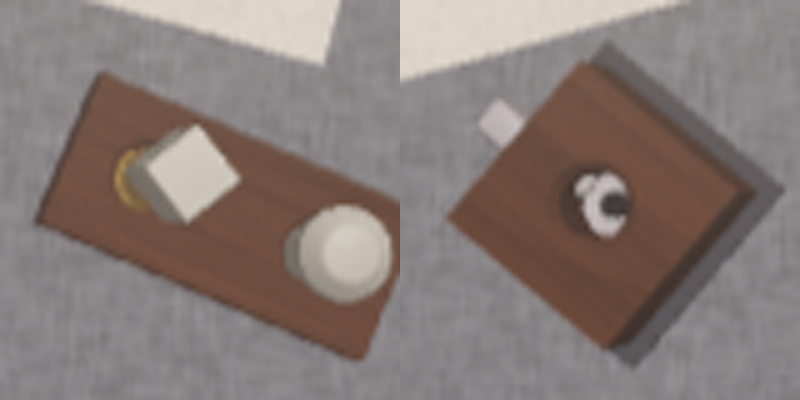

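View pics/crop2.png

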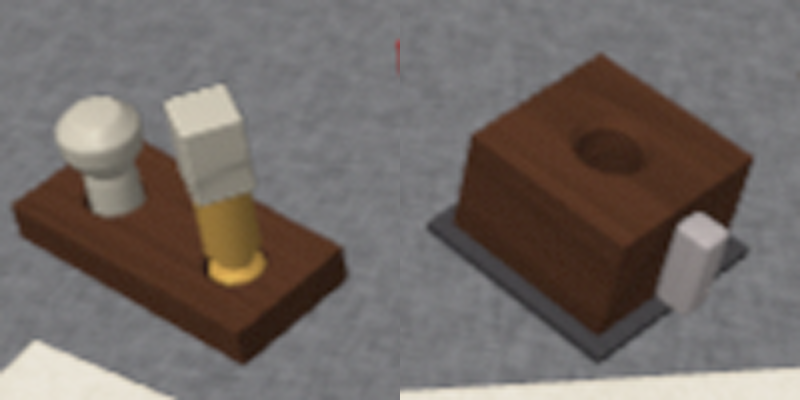

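Run:
```python
from h import *
h=tri([ray('top',(413.4,269.4)),ray('scene',(196,197.6))]);print('head top',h, atz('top',(413.4,269.4),112),atz('scene',(196,197.6),112))
m=tri([ray('top',(187.1,283.1)),ray('scene',(456.9,245.4))]);print('mouth',m,atz('top',(187.1,283.1),62),atz('scene',(456.9,245.4),62))
for nm,L,o,z in(('head',[(148,172),(198,124),(241,179),(188,222)],(375,235),112),('dock',[(48,215),(185,62),(355,190),(208,350)],(148,243),62),):
    W=np.array([atz('top',(o[0]+x/5-.4,o[1]+y/5-.4),z)[:2] for x,y in L]);print(nm,W.round(1).tolist())
    for i in range(4):
        e=W[(i+1)%4]-W[i];print('  len',np.linalg.norm(e).round(1),'ang%90',np.degrees(np.arctan2(e[1],e[0]))%90)
# rest rectangle corners
W=[atz('top',(375+x/5-.4,235+y/5-.4),22)[:2] for x,y in[(103,72),(37,220)]];e=W[1]-W[0];print('rest short edge',e,np.degrees(np.arctan2(e[1],e[0])))
print(np.degrees(env.state()['tcp_rot'][2]))
c=cal('wrist');R=cv2.Rodrigues(c[1])[0];print('wristcam',-R.T@c[2],R[2],c[0])
```

```text
head top (array([ 547.32554629, -262.85732248,  109.48198956]), [0.6, 0.6]) [ 547.45607795 -262.88221947  112.        ] [ 550.02226357 -260.61018663  112.        ]
mouth (array([511.50512791, 189.58263327,  59.3943651 ]), [0.1, 0.1]) [511.51879571 188.92267908  62.        ] [514.253399   189.29097983  62.        ]
head [[547.9, -244.7], [567.2, -264.3], [545.9, -281.5], [528.5, -260.7]]
  len 27.5 ang%90 44.558164803565596
  len 27.4 ang%90 38.91192927996727
  len 27.1 ang%90 39.7535321469029
  len 25.1 ang%90 39.60828079542301
dock [[505.2, 249.1], [568.6, 196.0], [517.9, 125.3], [451.9, 182.6]]
  len 82.7 ang%90 50.055826197528816
  len 87.0 ang%90 54.321304809792835
  len 87.4 ang%90 49.014507978425826
  len 85.2 ang%90 51.257773813227125
rest short edge [-63.87760721  27.61456067] 156.6209668429829
164.88622489206347
wristcam [ 94.96616642 622.24208118 385.11612526] [ 0.23871164 -0.06350147 -0.96901203] [[371.64829954   0.         314.21977589]
 [  0.         371.64829954 234.95478969]
 [  0.           0.           1.        ]]
```

drive_tool:
  commands:
    - {"dx": 27,"dy": -31,"yaw": -7}
    - {"dx": 27,"dy": -31,"yaw": -7}
    - {"dx": 27,"dy": -31,"yaw": -7}
    - {"dx": 27,"dy": -31,"yaw": -7}
    - {"dx": 27,"dy": -31,"yaw": -7}

```text
invalid input
```

drive_tool:
  commands:
    - {"dx": 27,"dy": -31,"yaw": -7}
    - {"dx": 27,"dy": -31,"yaw": -7}
    - {"dx": 27,"dy": -31,"yaw": -7}
    - {"dx": 27,"dy": -31,"yaw": -7}
    - {"dx": 27,"dy": -31,"yaw": -7}

```text
invalid input
```

drive_tool:
  commands:
    - {"dx": 27,"dy": -35,"yaw": -7}
    - {"dx": 27,"dy": -35,"yaw": -7}
    - {"dx": 25,"dy": -34,"yaw": -7}
    - {"yaw": -7}
    - {"yaw": -7}

```text
invalid input
```

drive_tool:
  commands:
    - {"dx": 27,"dy": -31,"dz": 0,"yaw": -7}
    - {"dx": 27,"dy": -31,"dz": 0,"yaw": -7}
    - {"dx": 27,"dy": -31,"dz": 0,"yaw": -7}
    - {"dx": 27,"dy": -31,"dz": 0,"yaw": -7}
    - {"dx": 27,"dy": -31,"dz": 0,"yaw": -7}

```text
t: 1.57
eef_pos: [298.8, 446.9, 214.8]
tcp_rot: [3.141, -0.0, 2.261]
ft_force: [1.1, 0.8, 1.4]
opening: 0.999
```

drive_tool:
  commands:
    - {"dx": 27,"dy": -31,"dz": 0,"yaw": -7}
    - {"dx": 27,"dy": -31,"dz": 0,"yaw": -7}
    - {"dx": 27,"dy": -31,"dz": 0,"yaw": -7}
    - {"dx": 27,"dy": -31,"dz": 0,"yaw": -7}
    - {"dx": 27,"dy": -31,"dz": 0,"yaw": -7}

```text
t: 1.98
eef_pos: [434.0, 291.7, 214.9]
tcp_rot: [3.141, -0.0, 1.65]
ft_force: [-0.2, 0.5, 0.2]
opening: 1.004
```

drive_tool:
  commands:
    - {"dx": 27,"dy": -34,"dz": 0,"yaw": -7}
    - {"dx": 27,"dy": -34,"dz": 0,"yaw": -7}
    - {"dx": 24,"dy": -34,"dz": 0,"yaw": -7}
    - {"dx": 0,"dy": 0,"dz": 0,"yaw": -7}
    - {"dx": 0,"dy": 0,"dz": 0,"yaw": -7}

```text
t: 2.4
eef_pos: [510.0, 192.0, 214.5]
tcp_rot: [3.141, 0.0, 1.035]
ft_force: [-0.8, 1.4, 0.0]
opening: 0.998
```

Run:
```python
from h import *
s=env.state();print(s['t'],s['eef_pos'],np.degrees(s['tcp_rot']))
c=cal('wrist');save('w1.png',env.read_camera('wrist'))
for q in('dock_mouth','dock'):
    for d in env.place_of(q,'wrist'): print(q,d['pixel'],d['conf'],atz('wrist',d['pixel'],62,c))
print(proj('wrist',(511.5,189.3,62),c),proj('wrist',(513,189.3,59),c))
```

```text
2.4 [510.03336281 191.97012794 214.48829638] [1.79994561e+02 6.54733252e-03 5.93169304e+01]
dock_mouth [319.3, 221.9] 0.56 [512.22618946 189.77218428  62.        ]
dock [316.2, 208.5] 0.8 [516.01930748 201.5890464   62.        ]
dock [317.6, 218.9] 0.75 [512.31204023 192.88837791  62.        ]
[318.86615192 222.75342849] [320.26425509 221.20596598]
```

View pics/w1.png

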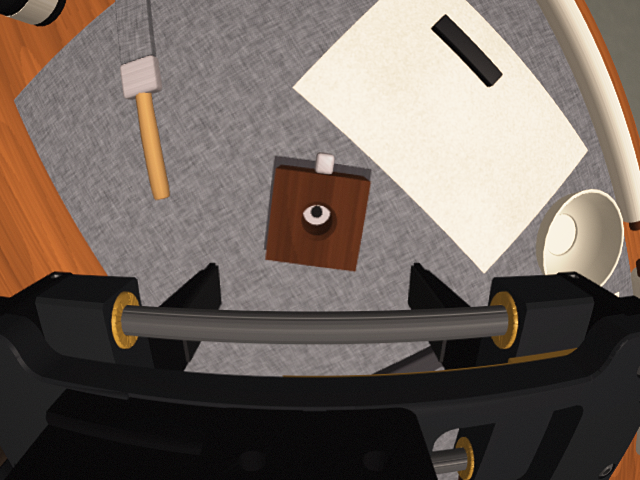

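The dock's well is at about (318,219) in the wrist view, with the ball housing above it at (324,162). I'll refine the mouth ellipse.

Run:
```python
from h import *
I=cv2.imread('pics/w1.png')[155:285,250:390];I=cv2.resize(I,None,fx=5,fy=5,interpolation=cv2.INTER_CUBIC)
c=cal('wrist')
pts=np.array([(proj('wrist',(512.2+14*np.cos(a),189.6+14*np.sin(a),62),c)-[250,155]+.5)*5-.5 for a in np.linspace(0,6.28,60)]).round().astype(int)
J=np.clip(I.astype(float)*1.8,0,255).astype(np.uint8)[:600]
cv2.polylines(J,[pts],True,(0,255,0),1);cv2.imwrite('pics/w1c.png',J)
```

```text
(no output)
```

View pics/w1c.png

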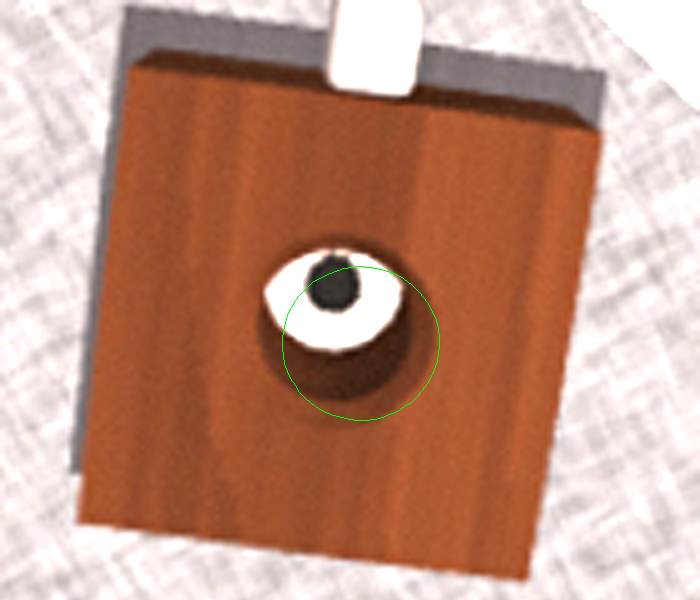

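Run:
```python
from h import *
s=env.state();print(s['t'],s['eef_pos'],np.degrees(s['tcp_rot']))
c=cal('wrist');I=env.read_camera('wrist');s=env.state();print(s['t'],s['eef_pos'],np.degrees(s['tcp_rot']))
save('w2.png',I)
B=cv2.cvtColor(I,cv2.COLOR_RGB2BGR)[155:275,250:390];B=np.clip(cv2.resize(B,None,fx=5,fy=5,interpolation=cv2.INTER_CUBIC)*1.8,0,255).astype(np.uint8)
for P,col in(((512.2,189.6,62),(0,255,0)),((513,189.4,59.5),(255,255,0))):
    pts=np.array([(proj('wrist',(P[0]+14*np.cos(a),P[1]+14*np.sin(a),P[2]),c)-[250,155]+.5)*5-.5 for a in np.linspace(0,6.28,60)]).round().astype(int)
    cv2.polylines(B,[pts],True,col,1)
cv2.imwrite('pics/w2c.png',B); np.savez('w2c.npz',K=c[0],r=c[1],t=c[2])
```

```text
2.55 [508.80758334 193.97207408 214.64476172] [1.79996726e+02 4.88566156e-03 6.00490362e+01]
2.6 [508.65661194 194.26912587 214.69093349] [1.79996211e+02 1.81485170e-04 6.01488795e+01]
```

View pics/w2c.png

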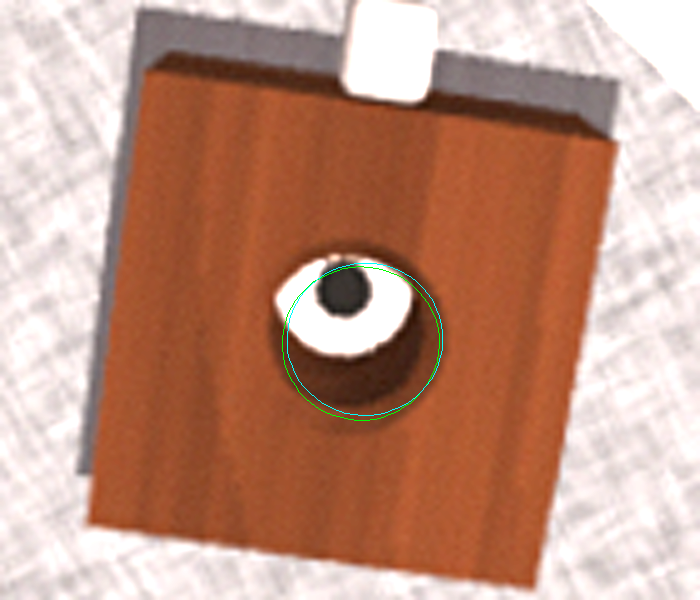

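Run:
```python
from h import *
z=np.load('w2c.npz');c=(z['K'],z['r'],z['t'])
print(atz('wrist',(318.9,219.6),62,c)); 
for p in[(145,70),(617,140),(537,588),(88,525)]: print(atz('wrist',(250+p[0]/5-.4,155+p[1]/5-.4),62,c))
print(tri([ray('wrist',(318.9,219.6),c),ray('top',(187.1,283.1)),ray('scene',(456.9,245.4))]))
```

```text
[511.73968065 193.7786657   62.        ]
[504.00322658 250.69362413  62.        ]
[569.56038059 198.9838784   62.        ]
[517.69605072 132.97057871  62.        ]
[452.04387359 185.00914976  62.        ]
(array([511.04045963, 190.8750264 ,  57.69134289]), [2.1, 1.1, 1.4])
```

drive_tool:
  commands:
    - {"dx": 3,"dy": -38,"dz": 0,"yaw": -4}
    - {"dx": 3,"dy": -38,"dz": 0,"yaw": -4}
    - {"dx": 3,"dy": -38,"dz": 0,"yaw": -4}
    - {"dx": 3,"dy": -38,"dz": 0,"yaw": -4}
    - {"dx": 3,"dy": -38,"dz": 0,"yaw": -4}

```text
t: 3.02
eef_pos: [523.6, 3.2, 214.9]
tcp_rot: [3.141, -0.0, 0.699]
ft_force: [1.4, -0.5, 0.3]
opening: 1.001
```

drive_tool:
  commands:
    - {"dx": 3,"dy": -38,"dz": 0,"yaw": 0}
    - {"dx": 3,"dy": -38,"dz": 0,"yaw": 0}
    - {"dx": 3,"dy": -38,"dz": 0,"yaw": 0}
    - {"dx": 3,"dy": -38,"dz": 0,"yaw": 0}
    - {"dx": 3,"dy": -38,"dz": 0,"yaw": 0}

```text
t: 3.43
eef_pos: [538.8, -187.1, 214.9]
tcp_rot: [3.141, -0.0, 0.701]
ft_force: [1.6, 0.2, -0.4]
opening: 0.997
```

drive_tool:
  commands:
    - {"dx": 4,"dy": -38,"dz": 0,"yaw": 0}
    - {"dx": 3,"dy": -34,"dz": 0,"yaw": 0}
    - {"dx": 0,"dy": 0,"dz": 0,"yaw": 0}
    - {"dx": 0,"dy": 0,"dz": 0,"yaw": 0}
    - {"dx": 0,"dy": 0,"dz": 0,"yaw": 0}

```text
t: 3.85
eef_pos: [545.7, -257.0, 214.5]
tcp_rot: [-3.141, 0.0, 0.699]
ft_force: [0.5, 0.4, 0.7]
opening: 1.001
```

Run:
```python
from h import *
s=env.state();print(s['t'],s['eef_pos'],np.degrees(s['tcp_rot']))
c=cal('wrist');I=env.read_camera('wrist')
np.savez('w3c.npz',K=c[0],r=c[1],t=c[2]);save('w3.png',I)
q=proj('wrist',(548,-262,112),c);print(q)
x,y=map(int,q);x=max(x,60);y=max(y,60)
print(x,y)
B=cv2.resize(I[y-60:y+60,x-70:x+70],None,fx=5,fy=5,interpolation=cv2.INTER_CUBIC);save('w3c.png',B)
for d in env.place_of('seal_head','wrist'): print(d['pixel'],d['conf'],atz('wrist',d['pixel'],91,c))
```

```text
3.85 [ 545.69719794 -257.03909673  214.50221914] [-1.79969100e+02  3.14457068e-03  4.00386863e+01]
[323.32716035 235.99039292]
323 235
[321.3, 230.0] 0.79 [ 546.98955925 -261.33683116   91.        ]
```

View pics/w3c.png

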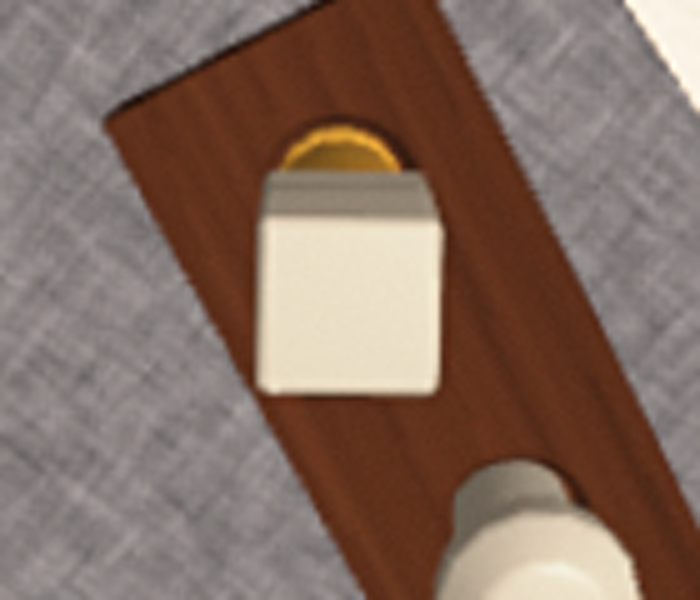

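View pics/w3.png

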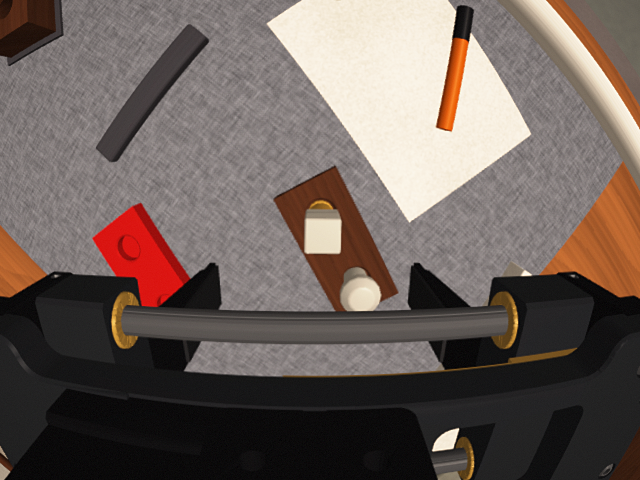

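drive_tool:
  commands:
    - {"dx": 0,"dy": -1,"dz": -40,"yaw": 0}
    - {"dx": 0,"dy": 0,"dz": -40,"yaw": 0}
    - {"dx": 0,"dy": 0,"dz": -20,"yaw": 0}
    - {"dx": 0,"dy": 0,"dz": 0,"yaw": 0}
    - {"dx": 0,"dy": 0,"dz": 0,"yaw": 0}

```text
t: 4.37
eef_pos: [546.0, -257.8, 114.7]
tcp_rot: [-3.14, 0.0, 0.698]
ft_force: [-0.8, 0.7, 0.6]
opening: 0.996
```

Run:
```python
from h import *
s=env.state();print(s['t'],s['eef_pos'],np.degrees(s['tcp_rot']))
c=cal('wrist');I=env.read_camera('wrist');save('w4.png',I)
q=proj('wrist',(548,-262,112),c);print(q)
```

```text
4.3667 [ 545.95741544 -257.8350967   114.72301682] [-1.79935512e+02  2.19196013e-02  3.99982474e+01]
[326.3500655  284.73582585]
```

View pics/w4.png

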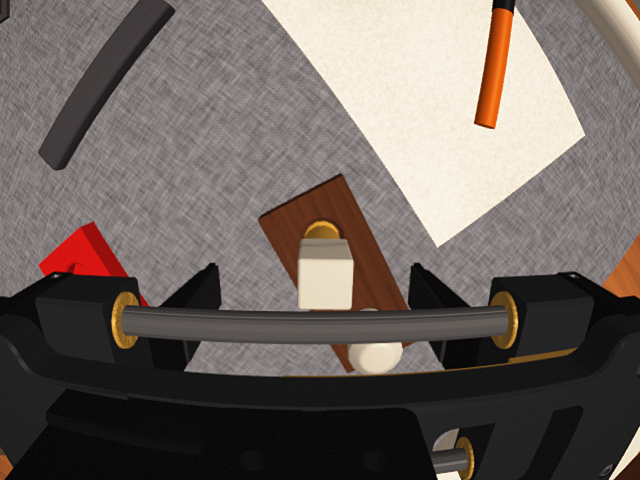

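drive_tool:
  commands:
    - {"dx": 2,"dy": -4,"dz": -15,"yaw": 0}
    - {"dx": 0,"dy": 0,"dz": -15,"yaw": 0}
    - {"dx": 0,"dy": 0,"dz": -12,"yaw": 0}
    - {"dx": 0,"dy": 0,"dz": 0,"yaw": 0}
    - {"dx": 0,"dy": 0,"dz": 0,"yaw": 0}

```text
t: 4.83
eef_pos: [548.1, -262.8, 73.5]
tcp_rot: [3.141, -0.0, 0.697]
ft_force: [0.9, 0.4, 0.3]
opening: 0.999
```

drive_tool:
  commands:
    - {"dx": 0,"dy": 0,"dz": 0,"yaw": 0}

```text
t: 4.92
eef_pos: [548.3, -263.0, 73.9]
tcp_rot: [3.14, -0.001, 0.696]
ft_force: [0.7, 0.0, 1.0]
opening: 0.999
```

drive_tool:
  commands:
    - {"dx": 0,"dy": 0,"dz": 0,"yaw": 0}
    - {"dx": 0,"dy": 0,"dz": 0,"yaw": 0}
    - {"dx": 0,"dy": 0,"dz": 0,"yaw": 0}
    - {"dx": 0,"dy": 0,"dz": 0,"yaw": 0}
    - {"dx": 0,"dy": 0,"dz": 0,"yaw": 0}
  grip: 0

```text
t: 5.33
eef_pos: [547.8, -262.9, 72.8]
tcp_rot: [3.141, -0.0, 0.696]
ft_force: [-0.5, -0.2, -0.4]
opening: 0.704
```

drive_tool:
  commands:
    - {"dx": 0,"dy": 0,"dz": 0,"yaw": 0}
    - {"dx": 0,"dy": 0,"dz": 0,"yaw": 0}
    - {"dx": 0,"dy": 0,"dz": 0,"yaw": 0}
    - {"dx": 0,"dy": 0,"dz": 0,"yaw": 0}
    - {"dx": 0,"dy": 0,"dz": 0,"yaw": 0}

```text
t: 5.75
eef_pos: [547.8, -262.8, 72.6]
tcp_rot: [3.142, 0.0, 0.696]
ft_force: [-0.4, 0.6, -0.2]
opening: 0.356
```

drive_tool:
  commands:
    - {"dx": 0,"dy": 0,"dz": 0,"yaw": 0}
    - {"dx": 0,"dy": 0,"dz": 0,"yaw": 0}
    - {"dx": 0,"dy": 0,"dz": 0,"yaw": 0}
    - {"dx": 0,"dy": 0,"dz": 0,"yaw": 0}

```text
t: 6.08
eef_pos: [547.8, -262.9, 72.7]
tcp_rot: [3.141, -0.0, 0.696]
ft_force: [0.2, -0.0, -1.1]
opening: 0.29
```

drive_tool:
  commands:
    - {"dx": 0,"dy": 0,"dz": 6,"yaw": 0}
    - {"dx": 0,"dy": 0,"dz": 10,"yaw": 0}
    - {"dx": 0,"dy": 0,"dz": 20,"yaw": 0}
    - {"dx": 0,"dy": 0,"dz": 35,"yaw": 0}
    - {"dx": 0,"dy": 0,"dz": 35,"yaw": 0}

```text
t: 6.5
eef_pos: [547.2, -262.5, 179.9]
tcp_rot: [-3.14, 0.001, 0.696]
ft_force: [0.8, -0.9, -3.5]
opening: 0.291
```

drive_tool:
  commands:
    - {"dx": 0,"dy": 0,"dz": 5,"yaw": 0}
    - {"dx": 0,"dy": 0,"dz": 0,"yaw": 0}
    - {"dx": 0,"dy": 0,"dz": 0,"yaw": 0}

```text
t: 6.75
eef_pos: [547.4, -262.6, 183.6]
tcp_rot: [3.142, 0.0, 0.696]
ft_force: [0.7, 0.3, -3.5]
opening: 0.294
```

Run:
```python
from h import *
s=env.state();print(s['t'],s['eef_pos'],np.degrees(s['tcp_rot']),s['ft_force'],s['opening'])
c=cal('wrist');I=env.read_camera('wrist');save('w5.png',I)
I=env.read_camera('scene');save('s5.png',I)
```

```text
6.75 [ 547.40736964 -262.61280332  183.62908386] [1.79998106e+02 2.04498786e-03 3.98881156e+01] [ 0.69257662  0.32528184 -3.45242897] 0.2939153892571915
```

View pics/w5.png

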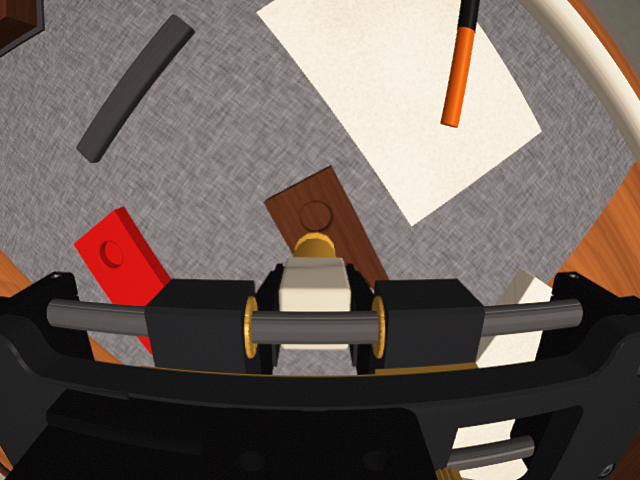

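View pics/s5.png

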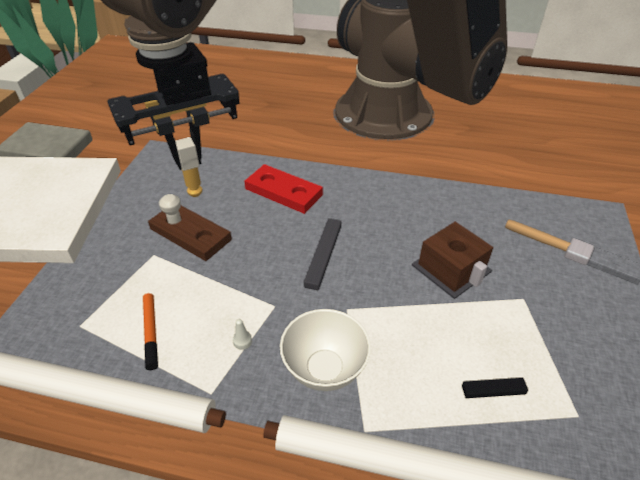

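The seal is held at scene (192,165), upright, with the weight reading 3.5 N, as expected. Now I'll carry it to the dock.

drive_tool:
  commands:
    - {"dx": -1,"dy": 15,"dz": 0,"yaw": 0}
    - {"dx": -3,"dy": 30,"dz": 0,"yaw": 0}
    - {"dx": -3,"dy": 38,"dz": 0,"yaw": 0}
    - {"dx": -3,"dy": 38,"dz": 0,"yaw": 0}
    - {"dx": -3,"dy": 38,"dz": 0,"yaw": 0}

```text
t: 7.27
eef_pos: [533.6, -101.7, 182.4]
tcp_rot: [-3.14, 0.001, 0.695]
ft_force: [1.0, -0.0, -3.0]
opening: 0.291
```

drive_tool:
  commands:
    - {"dx": -3,"dy": 38,"dz": 0,"yaw": 0}
    - {"dx": -3,"dy": 38,"dz": 0,"yaw": 0}
    - {"dx": -3,"dy": 38,"dz": 0,"yaw": 0}
    - {"dx": -3,"dy": 38,"dz": 0,"yaw": 0}
    - {"dx": -3,"dy": 38,"dz": 0,"yaw": 0}

```text
t: 7.68
eef_pos: [518.4, 88.4, 182.7]
tcp_rot: [-3.14, 0.002, 0.696]
ft_force: [1.7, -0.4, -3.4]
opening: 0.294
```

drive_tool:
  commands:
    - {"dx": -3,"dy": 38,"dz": 0,"yaw": 0}
    - {"dx": -3,"dy": 35,"dz": 0,"yaw": 0}
    - {"dx": -2,"dy": 20,"dz": 0,"yaw": 0}
    - {"dx": 0,"dy": 12,"dz": 0,"yaw": 0}
    - {"dx": 0,"dy": 0,"dz": 0,"yaw": 0}

```text
t: 8.1
eef_pos: [511.0, 193.2, 182.8]
tcp_rot: [-3.141, 0.001, 0.699]
ft_force: [-0.2, -0.0, -3.4]
opening: 0.297
```

drive_tool:
  commands:
    - {"dx": 0,"dy": 0,"dz": 0,"yaw": 0}
    - {"dx": 0,"dy": 0,"dz": 0,"yaw": 0}
    - {"dx": 0,"dy": 0,"dz": 0,"yaw": 0}
    - {"dx": 0,"dy": 0,"dz": 0,"yaw": 0}

```text
t: 8.43
eef_pos: [511.9, 190.1, 183.6]
tcp_rot: [3.142, 0.0, 0.695]
ft_force: [-0.5, 0.5, -2.5]
opening: 0.288
```

Run:
```python
from h import *
s=env.state();print(s['t'],s['eef_pos'],np.degrees(s['tcp_rot']),s['ft_force'],s['opening'])
c=cal('wrist');I=env.read_camera('wrist');save('w6.png',I);np.savez('w6c.npz',K=c[0],r=c[1],t=c[2])
I=env.read_camera('scene');save('s6.png',I)
I=env.read_camera('top');save('t6.png',I)
```

```text
8.4333 [511.94527746 190.11587135 183.60903598] [1.79997468e+02 1.08587930e-02 3.97986839e+01] [-0.54918251  0.51642909 -2.46055976] 0.288404408089504
```

View pics/w6.png

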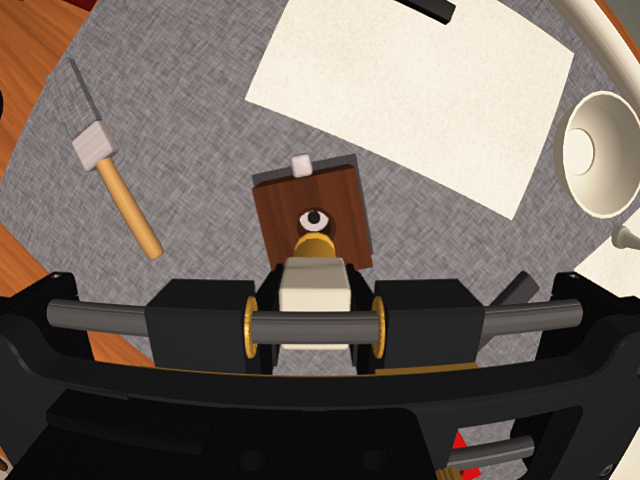

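View pics/s6.png

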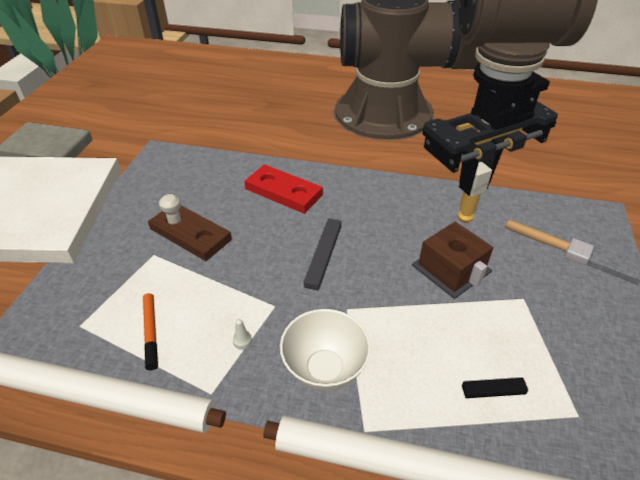

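The seal hangs above the dock (scene foot at 466,216; wrist foot at 315,238, well at 314,224). I'll compare foot and mouth differentially.

Run:
```python
from h import *
z=np.load('w6c.npz');cw=(z['K'],z['r'],z['t'])
T=(512.,190.1,183.6); u=T[2]-64.7
def dr(fn,n,c,x0,y0,w,hh,out,s):
    B=cv2.imread(fn)[y0:y0+hh,x0:x0+w];B=np.clip(cv2.resize(B,None,fx=s,fy=s,interpolation=cv2.INTER_CUBIC).astype(float)*1.4,0,255).astype(np.uint8)
    for (P,r,col) in(((T[0],T[1],u+6.5),13,(0,255,0)),((T[0],T[1],u),8,(0,255,255)),((512,190.1,62),14,(255,255,0)),):
        pts=np.array([(proj(n,(P[0]+r*np.cos(a),P[1]+r*np.sin(a),P[2]),c)-[x0,y0]+.5)*s-.5 for a in np.linspace(0,6.28,60)]).round().astype(int)
        cv2.polylines(B,[pts],True,col,1)
    cv2.imwrite(out,B)
dr('pics/w6.png','wrist',cw,240,150,140,120,'pics/w6c.png',5)
dr('pics/s6.png','scene',cal('scene'),410,150,110,150,'pics/s6c.png',4)
dr('pics/t6.png','top',cal('top'),148,233,80,100,'pics/t6c.png',5)
```

```text
(no output)
```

View pics/w6c.png

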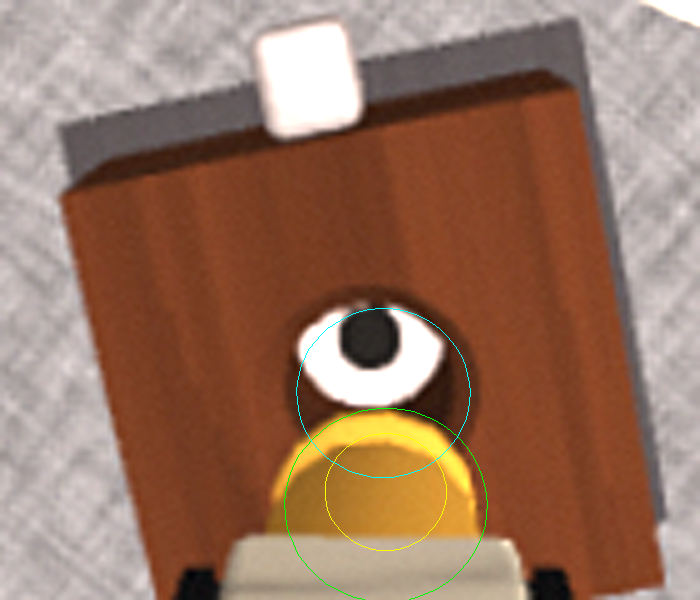

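View pics/s6c.png

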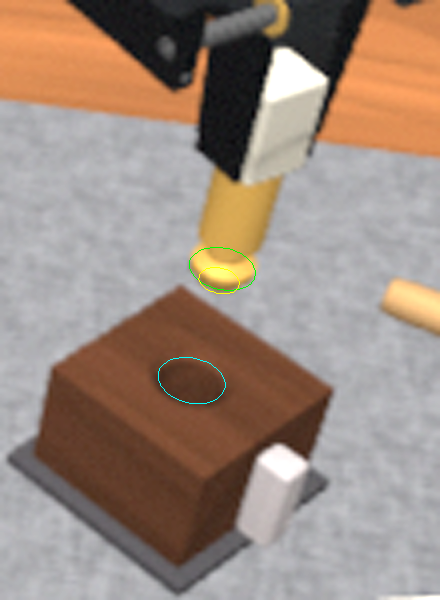

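View pics/t6c.png

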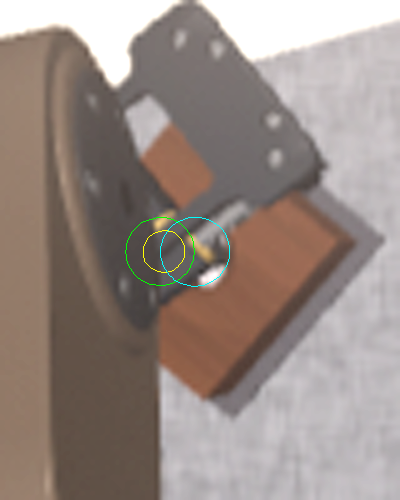

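drive_tool:
  commands:
    - {"dx": 1.5,"dy": 0.5,"dz": -20,"yaw": 0}
    - {"dx": 0,"dy": 0,"dz": -18,"yaw": 0}
    - {"dx": 0,"dy": 0,"dz": -9,"yaw": 0}
    - {"dx": 0,"dy": 0,"dz": 0,"yaw": 0}
    - {"dx": 0,"dy": 0,"dz": 0,"yaw": 0}

```text
t: 9.0
eef_pos: [513.4, 191.5, 136.7]
tcp_rot: [-3.141, 0.001, 0.696]
ft_force: [0.6, 0.6, -2.6]
opening: 0.294
```

drive_tool:
  commands:
    - {"dx": 0,"dy": 0,"dz": 0,"yaw": 0}
    - {"dx": 0,"dy": 0,"dz": 0,"yaw": 0}
    - {"dx": 0,"dy": 0,"dz": 0,"yaw": 0}

```text
t: 9.25
eef_pos: [513.6, 191.7, 137.4]
tcp_rot: [3.141, -0.001, 0.696]
ft_force: [-0.4, 0.4, -2.4]
opening: 0.294
```

```bash
cat > ov.py <<'E'
import sys
from h import *
tag=sys.argv[1]
s=env.state();T=s['eef_pos'];u=T[2]-64.7;print(s['t'],T.round(2),s['ft_force'].round(2))
c=cal('wrist');I=env.read_camera('wrist');save('w%s.png'%tag,I);np.savez('w%sc.npz'%tag,K=c[0],r=c[1],t=c[2])
J=env.read_camera('scene');save('s%s.png'%tag,J)
def dr(I,n,c,x0,y0,w,hh,s):
    B=cv2.cvtColor(I,cv2.COLOR_RGB2BGR)[y0:y0+hh,x0:x0+w];B=np.clip(cv2.resize(B,None,fx=s,fy=s,interpolation=cv2.INTER_CUBIC).astype(float)*1.6,0,255).astype(np.uint8)
    for (P,r,col) in(((T[0],T[1],u+6.5),13,(0,255,0)),((T[0],T[1],62),14,(255,255,0)),):
        pts=np.array([(proj(n,(P[0]+r*np.cos(a),P[1]+r*np.sin(a),P[2]),c)-[x0,y0]+.5)*s-.5 for a in np.linspace(0,6.28,60)]).round().astype(int)
        cv2.polylines(B,[pts],True,col,1)
    return B
a=dr(I,'wrist',c,245,150,140,120,5);b=dr(J,'scene',cal('scene'),415,190,80,120,5)
cv2.imwrite('pics/w%sc.png'%tag,a);cv2.imwrite('pics/s%sc.png'%tag,b)
E
python3 ov.py 7
```

```text
9.25 [513.56 191.74 137.45] [-0.43  0.4  -2.36]
```

View pics/w7c.png

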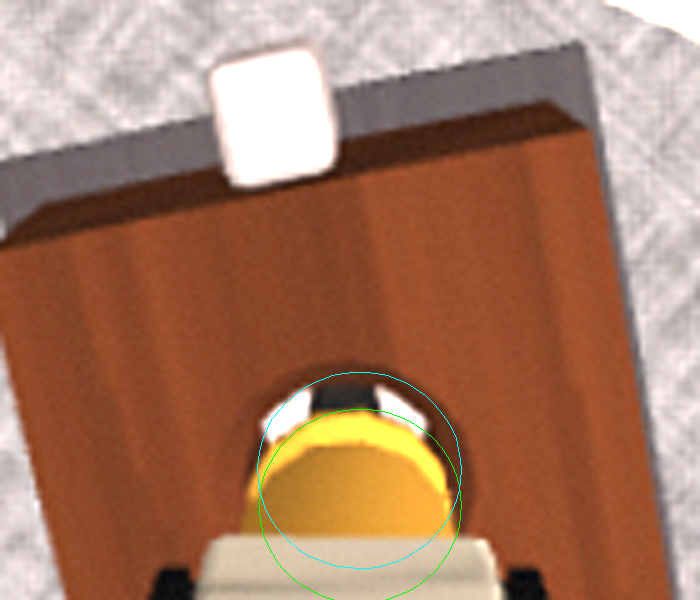

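View pics/s7c.png

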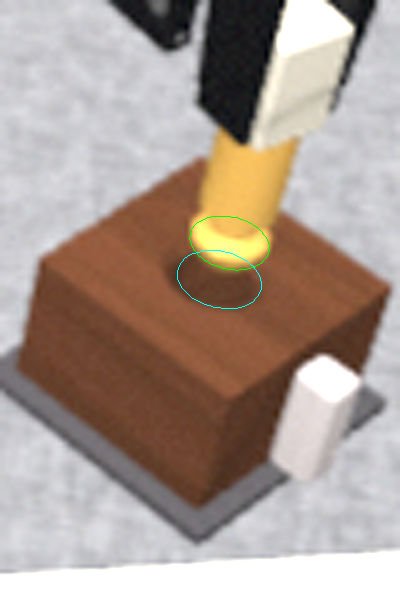

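Run:
```python
from h import *
z=np.load('w7c.npz');c=(z['K'],z['r'],z['t'])
f=lambda p,z:atz('wrist',(245+p[0]/5-.4,150+p[1]/5-.4),z,c)[:2]
A,B=f((4,241),62),f((597,128),62);e=B-A;L=np.linalg.norm(e);n=np.array([e[1],-e[0]])/L
print('TL',A,'TR',B,'len',L,'center',(A+B)/2+42*n)
R2=f((664,548),62);d=(R2-B);print('right edge dir',d/np.linalg.norm(d),n)
u=137.45-64.7
print('foot axis est', (f((244,490),u+6.5)+f((450,490),u+6.5))/2, 'tcp 513.56 191.74')
print('foot top edge',f((347,410),u+6.5), 'ring top',f((362,364),62),'ring L,R',f((250,470),62),f((477,470),62))
I=cv2.imread('pics/s7.png')[210:270,425:485];I=np.clip(cv2.resize(I,None,fx=10,fy=10,interpolation=cv2.INTER_CUBIC).astype(float)*2.2,0,255).astype(np.uint8)
cv2.imwrite('pics/s7d.png',I)
I=cv2.imread('pics/w7.png')[215:265,285:350];I=np.clip(cv2.resize(I,None,fx=10,fy=10,interpolation=cv2.INTER_CUBIC).astype(float)*2.2,0,255).astype(np.uint8)
cv2.imwrite('pics/w7d.png',I)
```

```text
TL [507.50181071 249.20606238] TR [570.14067812 197.8070944 ] len 81.0276595932441 center [512.17902538 191.03825283]
right edge dir [-0.6329255  -0.77421271] [-0.63433855 -0.77305537]
foot axis est [514.26245386 194.47975188] tcp 513.56 191.74
foot top edge [522.35878203 201.24335245] ring top [525.37599824 201.11377209] ring L,R [504.09714936 203.35803085] [524.10560288 179.39734071]
```

View pics/s7d.png

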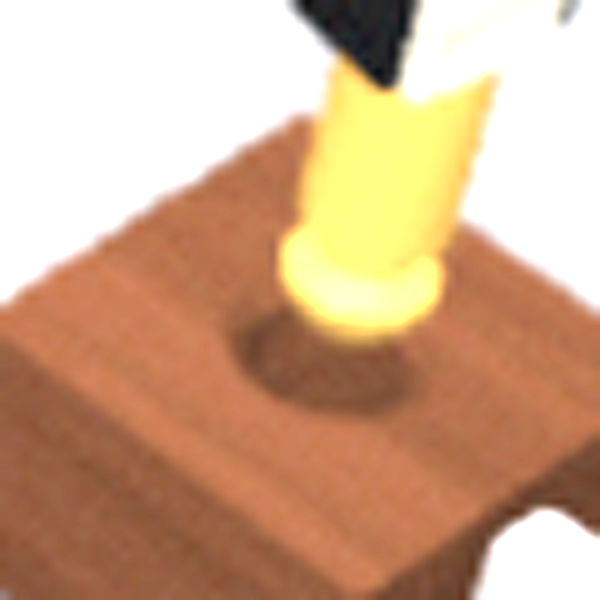

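View pics/w7d.png

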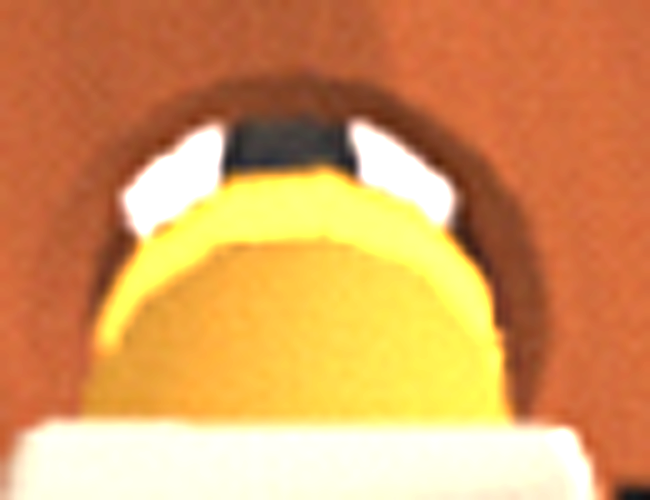

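drive_tool:
  commands:
    - {"dx": 0.5,"dy": -2.1,"dz": -3,"yaw": 0}
    - {"dx": 0,"dy": 0,"dz": -3,"yaw": 0}
    - {"dx": 0,"dy": 0,"dz": -2,"yaw": 0}
    - {"dx": 0,"dy": 0,"dz": 0,"yaw": 0}
    - {"dx": 0,"dy": 0,"dz": 0,"yaw": 0}

```text
t: 9.77
eef_pos: [513.7, 189.5, 128.4]
tcp_rot: [-3.141, 0.0, 0.696]
ft_force: [-0.1, 0.4, -4.1]
opening: 0.294
```

drive_tool:
  commands:
    - {"dx": 0,"dy": 0,"dz": 0,"yaw": 0}
    - {"dx": 0,"dy": 0,"dz": 0,"yaw": 0}

```text
t: 9.93
eef_pos: [513.8, 189.6, 128.7]
tcp_rot: [3.141, -0.0, 0.696]
ft_force: [-0.1, 0.4, -3.4]
opening: 0.293
```

```bash
python3 ov.py 8
```

```text
9.9333 [513.81 189.56 128.72] [-0.14  0.4  -3.35]
```

View pics/w8c.png

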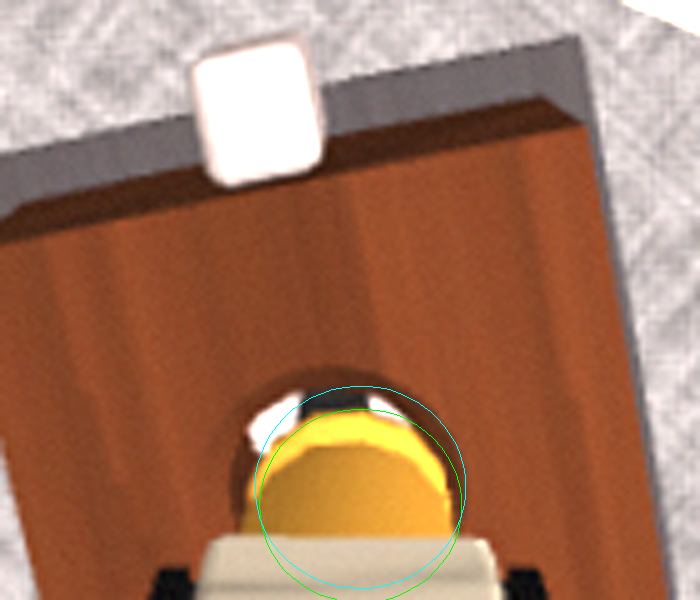

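View pics/s8c.png

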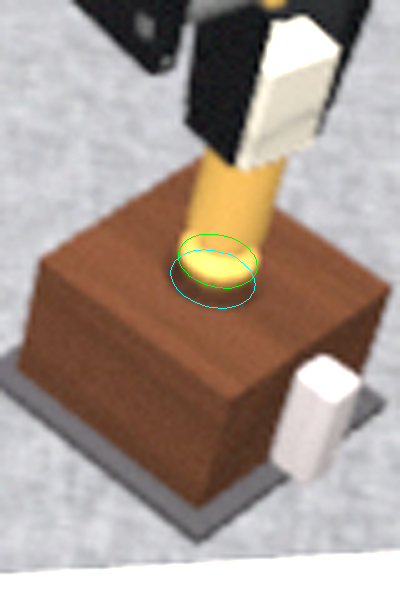

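Foot and hole are now concentric in the wrist view (both at about x=348), and the scene overlay agrees. Now the slow entry.

drive_tool:
  commands:
    - {"dx": 0,"dy": 0,"dz": -1,"yaw": 0}
    - {"dx": 0,"dy": 0,"dz": -1,"yaw": 0}
    - {"dx": 0,"dy": 0,"dz": -1,"yaw": 0}
    - {"dx": 0,"dy": 0,"dz": -1,"yaw": 0}
    - {"dx": 0,"dy": 0,"dz": 0,"yaw": 0}

```text
t: 10.45
eef_pos: [513.7, 189.5, 124.4]
tcp_rot: [-3.141, 0.0, 0.696]
ft_force: [0.5, -0.4, -2.6]
opening: 0.294
```

drive_tool:
  commands:
    - {"dx": 0,"dy": 0,"dz": -1,"yaw": 0}
    - {"dx": 0,"dy": 0,"dz": -1,"yaw": 0}
    - {"dx": 0,"dy": 0,"dz": -0.5,"yaw": 0}
    - {"dx": 0,"dy": 0,"dz": 0,"yaw": 0}

```text
t: 10.78
eef_pos: [513.7, 189.6, 122.0]
tcp_rot: [-3.142, 0.0, 0.696]
ft_force: [-0.4, -0.4, -3.4]
opening: 0.295
```

drive_tool:
  commands:
    - {"dx": 0,"dy": 0,"dz": -0.7,"yaw": 0}
    - {"dx": 0,"dy": 0,"dz": -0.7,"yaw": 0}
    - {"dx": 0,"dy": 0,"dz": -0.6,"yaw": 0}
    - {"dx": 0,"dy": 0,"dz": 0,"yaw": 0}

```text
t: 11.12
eef_pos: [513.7, 189.7, 120.8]
tcp_rot: [3.142, -0.0, 0.696]
ft_force: [-2.9, -0.1, 7.5]
opening: 0.295
```

drive_tool:
  commands:
    - {"dx": 0,"dy": 0,"dz": -0.7,"yaw": 0}
    - {"dx": 0,"dy": 0,"dz": -0.7,"yaw": 0}
    - {"dx": 0,"dy": 0,"dz": -0.6,"yaw": 0}
    - {"dx": 0,"dy": 0,"dz": 0,"yaw": 0}

```text
t: 11.45
eef_pos: [513.6, 189.9, 120.0]
tcp_rot: [3.141, -0.001, 0.696]
ft_force: [-8.7, 0.3, 22.2]
opening: 0.297
```

drive_tool:
  commands:
    - {"dx": 0,"dy": 0,"dz": -0.7,"yaw": 0}
    - {"dx": 0,"dy": 0,"dz": -0.7,"yaw": 0}
    - {"dx": 0,"dy": 0,"dz": -0.6,"yaw": 0}
    - {"dx": 0,"dy": 0,"dz": 0,"yaw": 0}

```text
t: 11.78
eef_pos: [512.6, 189.8, 116.2]
tcp_rot: [-3.14, 0.002, 0.696]
ft_force: [-6.0, 2.7, 0.9]
opening: 0.294
```

The rim was touched (at least 25 N, under 35) and the foot slid in. The wall is pushing toward −x, so I'll relieve that.

drive_tool:
  commands:
    - {"dx": -0.8,"dy": 0.3,"dz": 0,"yaw": 0}
    - {"dx": 0,"dy": 0,"dz": 0,"yaw": 0}
    - {"dx": 0,"dy": 0,"dz": 0,"yaw": 0}

```text
t: 12.03
eef_pos: [512.6, 189.9, 116.1]
tcp_rot: [-3.141, 0.001, 0.696]
ft_force: [-3.3, 1.2, -0.3]
opening: 0.289
```

drive_tool:
  commands:
    - {"dx": -0.9,"dy": 0.3,"dz": 0,"yaw": 0}
    - {"dx": 0,"dy": 0,"dz": 0,"yaw": 0}
    - {"dx": 0,"dy": 0,"dz": 0,"yaw": 0}

```text
t: 12.28
eef_pos: [512.3, 190.1, 116.1]
tcp_rot: [3.141, -0.0, 0.696]
ft_force: [-0.2, -0.0, -1.9]
opening: 0.296
```

drive_tool:
  commands:
    - {"dx": -0.4,"dy": 0.2,"dz": -0.7,"yaw": 0}
    - {"dx": 0,"dy": 0,"dz": -0.7,"yaw": 0}
    - {"dx": 0,"dy": 0,"dz": -0.6,"yaw": 0}
    - {"dx": 0,"dy": 0,"dz": 0,"yaw": 0}

```text
t: 12.62
eef_pos: [511.8, 190.3, 114.0]
tcp_rot: [3.141, -0.0, 0.696]
ft_force: [-0.5, 0.2, -2.8]
opening: 0.293
```

```bash
python3 ov.py 9
```

```text
12.6167 [511.78 190.33 114.04] [-0.54  0.15 -2.76]
```

View pics/s9.png

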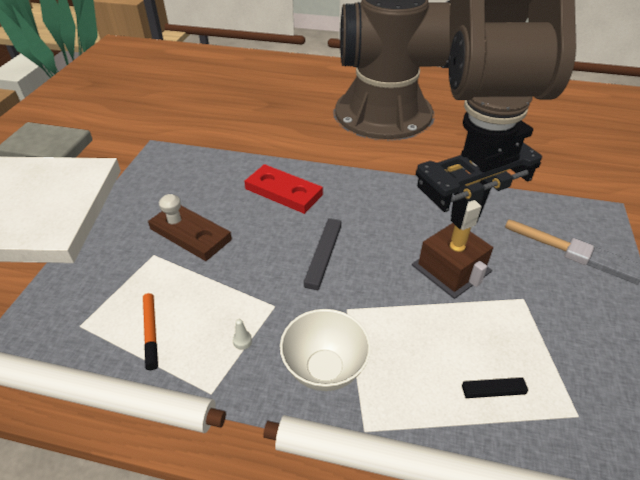

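View pics/w9c.png

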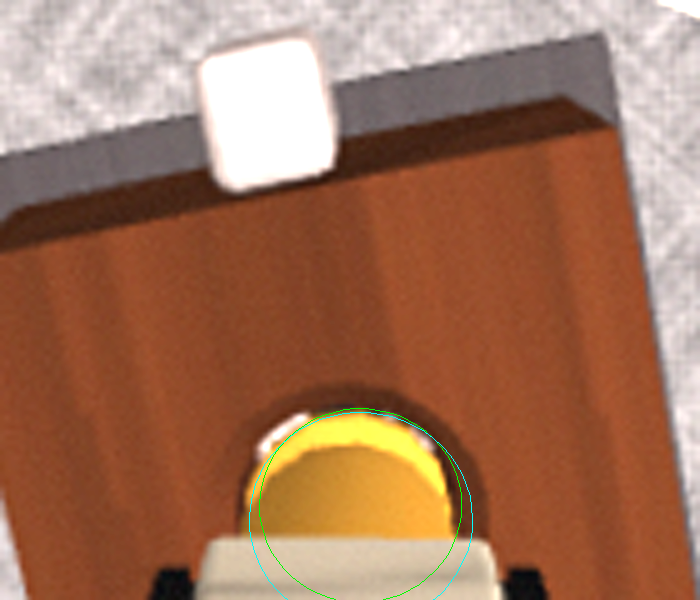

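The foot is in the well, with the shank entering the dock top at scene (459,248) and the side force near zero. Continuing.

drive_tool:
  commands:
    - {"dx": 0,"dy": 0,"dz": -0.7,"yaw": 0}
    - {"dx": 0,"dy": 0,"dz": -0.7,"yaw": 0}
    - {"dx": 0,"dy": 0,"dz": -0.6,"yaw": 0}
    - {"dx": 0,"dy": 0,"dz": 0,"yaw": 0}

```text
t: 13.05
eef_pos: [511.6, 190.3, 112.0]
tcp_rot: [-3.142, 0.0, 0.696]
ft_force: [-0.1, -0.4, -2.9]
opening: 0.293
```

drive_tool:
  commands:
    - {"dx": 0,"dy": 0,"dz": -0.7,"yaw": 0}
    - {"dx": 0,"dy": 0,"dz": -0.7,"yaw": 0}
    - {"dx": 0,"dy": 0,"dz": -0.6,"yaw": 0}
    - {"dx": 0,"dy": 0,"dz": 0,"yaw": 0}

```text
t: 13.38
eef_pos: [511.6, 190.3, 110.0]
tcp_rot: [3.142, 0.0, 0.696]
ft_force: [-0.8, -0.4, -2.9]
opening: 0.293
```

drive_tool:
  commands:
    - {"dx": 0,"dy": 0,"dz": -0.7,"yaw": 0}
    - {"dx": 0,"dy": 0,"dz": -0.7,"yaw": 0}
    - {"dx": 0,"dy": 0,"dz": -0.6,"yaw": 0}
    - {"dx": 0,"dy": 0,"dz": 0,"yaw": 0}

```text
t: 13.72
eef_pos: [511.6, 190.3, 108.0]
tcp_rot: [3.142, 0.0, 0.696]
ft_force: [-0.1, 0.0, -2.9]
opening: 0.293
```

drive_tool:
  commands:
    - {"dx": 0,"dy": 0,"dz": -0.7,"yaw": 0}
    - {"dx": 0,"dy": 0,"dz": -0.7,"yaw": 0}
    - {"dx": 0,"dy": 0,"dz": -0.6,"yaw": 0}
    - {"dx": 0,"dy": 0,"dz": 0,"yaw": 0}

```text
t: 14.05
eef_pos: [511.6, 190.3, 106.0]
tcp_rot: [3.142, 0.0, 0.696]
ft_force: [-0.8, 0.6, -3.1]
opening: 0.293
```

drive_tool:
  commands:
    - {"dx": 0,"dy": 0,"dz": -0.7,"yaw": 0}
    - {"dx": 0,"dy": 0,"dz": -0.7,"yaw": 0}
    - {"dx": 0,"dy": 0,"dz": -0.6,"yaw": 0}
    - {"dx": 0,"dy": 0,"dz": 0,"yaw": 0}

```text
t: 14.38
eef_pos: [511.6, 190.3, 104.0]
tcp_rot: [-3.142, 0.0, 0.696]
ft_force: [0.5, -0.1, -3.1]
opening: 0.296
```

drive_tool:
  commands:
    - {"dx": 0,"dy": 0,"dz": -0.7,"yaw": 0}
    - {"dx": 0,"dy": 0,"dz": -0.7,"yaw": 0}
    - {"dx": 0,"dy": 0,"dz": -0.6,"yaw": 0}
    - {"dx": 0,"dy": 0,"dz": 0,"yaw": 0}

```text
t: 14.72
eef_pos: [511.6, 190.3, 102.0]
tcp_rot: [3.142, 0.0, 0.696]
ft_force: [0.3, -0.8, -3.8]
opening: 0.293
```

drive_tool:
  commands:
    - {"dx": 0,"dy": 0,"dz": -0.7,"yaw": 0}
    - {"dx": 0,"dy": 0,"dz": -0.7,"yaw": 0}
    - {"dx": 0,"dy": 0,"dz": -0.6,"yaw": 0}
    - {"dx": 0,"dy": 0,"dz": 0,"yaw": 0}

```text
t: 15.05
eef_pos: [511.6, 190.3, 100.0]
tcp_rot: [-3.142, 0.0, 0.696]
ft_force: [0.6, -0.0, -3.3]
opening: 0.294
```

drive_tool:
  commands:
    - {"dx": 0,"dy": 0,"dz": -0.7,"yaw": 0}
    - {"dx": 0,"dy": 0,"dz": -0.7,"yaw": 0}
    - {"dx": 0,"dy": 0,"dz": -0.6,"yaw": 0}
    - {"dx": 0,"dy": 0,"dz": 0,"yaw": 0}

```text
t: 15.38
eef_pos: [511.6, 190.3, 98.0]
tcp_rot: [3.142, 0.0, 0.696]
ft_force: [0.2, 0.4, -2.6]
opening: 0.293
```

drive_tool:
  commands:
    - {"dx": 0,"dy": 0,"dz": -0.7,"yaw": 0}
    - {"dx": 0,"dy": 0,"dz": -0.7,"yaw": 0}
    - {"dx": 0,"dy": 0,"dz": -0.6,"yaw": 0}
    - {"dx": 0,"dy": 0,"dz": 0,"yaw": 0}

```text
t: 15.72
eef_pos: [511.3, 190.2, 96.0]
tcp_rot: [-3.141, 0.001, 0.696]
ft_force: [-0.5, -1.7, -2.2]
opening: 0.293
```

drive_tool:
  commands:
    - {"dx": 0,"dy": 0,"dz": -0.5,"yaw": 0}
    - {"dx": 0,"dy": 0,"dz": -0.5,"yaw": 0}
    - {"dx": 0,"dy": 0,"dz": -0.5,"yaw": 0}
    - {"dx": 0,"dy": 0,"dz": 0,"yaw": 0}

```text
t: 16.05
eef_pos: [511.7, 190.2, 94.7]
tcp_rot: [3.141, 0.0, 0.696]
ft_force: [-1.2, -2.9, -0.5]
opening: 0.291
```

drive_tool:
  commands:
    - {"dx": 0,"dy": 0,"dz": -0.5,"yaw": 0}
    - {"dx": 0,"dy": 0,"dz": -0.5,"yaw": 0}
    - {"dx": 0,"dy": 0,"dz": -0.5,"yaw": 0}
    - {"dx": 0,"dy": 0,"dz": 0,"yaw": 0}

```text
t: 16.38
eef_pos: [511.4, 190.2, 92.9]
tcp_rot: [-3.141, 0.001, 0.696]
ft_force: [-1.9, -3.5, -0.8]
opening: 0.295
```

drive_tool:
  commands:
    - {"dx": 0,"dy": 0,"dz": -0.5,"yaw": 0}
    - {"dx": 0,"dy": 0,"dz": -0.5,"yaw": 0}
    - {"dx": 0,"dy": 0,"dz": -0.5,"yaw": 0}
    - {"dx": 0,"dy": 0,"dz": 0,"yaw": 0}

```text
t: 16.72
eef_pos: [511.4, 190.3, 91.4]
tcp_rot: [-3.141, 0.001, 0.696]
ft_force: [-2.4, -3.5, -2.3]
opening: 0.295
```

drive_tool:
  commands:
    - {"dx": 0,"dy": 0,"dz": -0.5,"yaw": 0}
    - {"dx": 0,"dy": 0,"dz": -0.5,"yaw": 0}
    - {"dx": 0,"dy": 0,"dz": -0.5,"yaw": 0}
    - {"dx": 0,"dy": 0,"dz": 0,"yaw": 0}

```text
t: 17.05
eef_pos: [511.5, 190.3, 90.0]
tcp_rot: [-3.142, 0.0, 0.696]
ft_force: [-2.7, -3.9, -2.5]
opening: 0.293
```

drive_tool:
  commands:
    - {"dx": 0,"dy": 0,"dz": -0.5,"yaw": 0}
    - {"dx": 0,"dy": 0,"dz": -0.5,"yaw": 0}
    - {"dx": 0,"dy": 0,"dz": -0.5,"yaw": 0}
    - {"dx": 0,"dy": 0,"dz": 0,"yaw": 0}

```text
t: 17.38
eef_pos: [511.5, 190.3, 88.4]
tcp_rot: [-3.141, 0.001, 0.696]
ft_force: [-3.1, -3.8, -4.3]
opening: 0.298
```

drive_tool:
  commands:
    - {"dx": 0,"dy": 0,"dz": -0.5,"yaw": 0}
    - {"dx": 0,"dy": 0,"dz": -0.5,"yaw": 0}
    - {"dx": 0,"dy": 0,"dz": -0.5,"yaw": 0}
    - {"dx": 0,"dy": 0,"dz": 0,"yaw": 0}

```text
t: 17.72
eef_pos: [511.5, 190.3, 87.0]
tcp_rot: [-3.142, 0.0, 0.696]
ft_force: [-4.2, -4.3, -3.7]
opening: 0.289
```

drive_tool:
  commands:
    - {"dx": 0,"dy": 0,"dz": -0.5,"yaw": 0}
    - {"dx": 0,"dy": 0,"dz": -0.5,"yaw": 0}
    - {"dx": 0,"dy": 0,"dz": -0.5,"yaw": 0}
    - {"dx": 0,"dy": 0,"dz": 0,"yaw": 0}

```text
t: 18.05
eef_pos: [511.5, 190.3, 85.4]
tcp_rot: [-3.142, 0.0, 0.696]
ft_force: [-3.0, -3.2, -3.4]
opening: 0.293
```

drive_tool:
  commands:
    - {"dx": 0,"dy": 0,"dz": -0.4,"yaw": 0}
    - {"dx": 0,"dy": 0,"dz": -0.4,"yaw": 0}
    - {"dx": 0,"dy": 0,"dz": -0.4,"yaw": 0}
    - {"dx": 0,"dy": 0,"dz": 0,"yaw": 0}

```text
t: 18.38
eef_pos: [511.7, 190.3, 84.3]
tcp_rot: [3.142, 0.0, 0.696]
ft_force: [-1.9, -4.4, -4.9]
opening: 0.289
```

drive_tool:
  commands:
    - {"dx": 0,"dy": 0,"dz": -0.4,"yaw": 0}
    - {"dx": 0,"dy": 0,"dz": -0.4,"yaw": 0}
    - {"dx": 0,"dy": 0,"dz": -0.4,"yaw": 0}
    - {"dx": 0,"dy": 0,"dz": 0,"yaw": 0}

```text
t: 18.72
eef_pos: [511.7, 190.3, 83.1]
tcp_rot: [3.142, 0.0, 0.696]
ft_force: [-1.5, -2.8, -6.2]
opening: 0.293
```

drive_tool:
  commands:
    - {"dx": 0,"dy": 0,"dz": -0.3,"yaw": 0}
    - {"dx": 0,"dy": 0,"dz": -0.3,"yaw": 0}
    - {"dx": 0,"dy": 0,"dz": -0.3,"yaw": 0}
    - {"dx": 0,"dy": 0,"dz": 0,"yaw": 0}

```text
t: 19.05
eef_pos: [511.7, 190.4, 82.3]
tcp_rot: [3.142, 0.0, 0.696]
ft_force: [-2.6, -4.5, -7.0]
opening: 0.296
```

drive_tool:
  commands:
    - {"dx": 0,"dy": 0,"dz": -0.3,"yaw": 0}
    - {"dx": 0,"dy": 0,"dz": -0.3,"yaw": 0}
    - {"dx": 0,"dy": 0,"dz": -0.3,"yaw": 0}
    - {"dx": 0,"dy": 0,"dz": 0,"yaw": 0}

```text
t: 19.38
eef_pos: [511.7, 190.4, 81.4]
tcp_rot: [3.142, 0.0, 0.696]
ft_force: [-2.3, -3.5, -6.4]
opening: 0.295
```

drive_tool:
  commands:
    - {"dx": 0,"dy": 0,"dz": -0.3,"yaw": 0}
    - {"dx": 0,"dy": 0,"dz": -0.3,"yaw": 0}
    - {"dx": 0,"dy": 0,"dz": -0.3,"yaw": 0}
    - {"dx": 0,"dy": 0,"dz": 0,"yaw": 0}

```text
t: 19.72
eef_pos: [511.7, 190.4, 80.5]
tcp_rot: [3.142, -0.0, 0.696]
ft_force: [-2.0, -3.4, -5.4]
opening: 0.295
```

drive_tool:
  commands:
    - {"dx": 0,"dy": 0,"dz": -0.3,"yaw": 0}
    - {"dx": 0,"dy": 0,"dz": -0.3,"yaw": 0}
    - {"dx": 0,"dy": 0,"dz": -0.3,"yaw": 0}
    - {"dx": 0,"dy": 0,"dz": 0,"yaw": 0}

```text
t: 20.05
eef_pos: [511.9, 190.5, 79.7]
tcp_rot: [3.141, -0.001, 0.696]
ft_force: [-1.5, -1.1, -4.9]
opening: 0.291
```

drive_tool:
  commands:
    - {"dx": 0,"dy": 0,"dz": -0.3,"yaw": 0}
    - {"dx": 0,"dy": 0,"dz": -0.3,"yaw": 0}
    - {"dx": 0,"dy": 0,"dz": -0.3,"yaw": 0}
    - {"dx": 0,"dy": 0,"dz": 0,"yaw": 0}

```text
t: 20.38
eef_pos: [512.0, 190.5, 79.2]
tcp_rot: [3.141, -0.001, 0.696]
ft_force: [-2.0, -0.9, 2.0]
opening: 0.292
```

drive_tool:
  commands:
    - {"dx": 0,"dy": 0,"dz": -0.3,"yaw": 0}
    - {"dx": 0,"dy": 0,"dz": -0.2,"yaw": 0}
    - {"dx": 0,"dy": 0,"dz": 0,"yaw": 0}
    - {"dx": 0,"dy": 0,"dz": 0,"yaw": 0}

```text
t: 20.72
eef_pos: [512.0, 190.5, 79.1]
tcp_rot: [3.141, -0.001, 0.696]
ft_force: [-3.8, -0.4, 9.2]
opening: 0.291
```

drive_tool:
  commands:
    - {"dx": -0.5,"dy": 0,"dz": 0.2,"yaw": 0}
    - {"dx": 0,"dy": 0,"dz": 0,"yaw": 0}
    - {"dx": 0,"dy": 0,"dz": 0,"yaw": 0}

```text
t: 20.97
eef_pos: [511.9, 190.5, 79.1]
tcp_rot: [3.141, -0.002, 0.696]
ft_force: [-0.9, -1.0, 6.6]
opening: 0.294
```

drive_tool:
  commands:
    - {"dx": 0,"dy": 0,"dz": 0,"yaw": 0}
    - {"dx": 0,"dy": 0,"dz": 0,"yaw": 0}
    - {"dx": 0,"dy": 0,"dz": 0,"yaw": 0}
    - {"dx": 0,"dy": 0,"dz": 0,"yaw": 0}
    - {"dx": 0,"dy": 0,"dz": 0,"yaw": 0}
  grip: 0.9

```text
t: 21.38
eef_pos: [511.2, 190.4, 78.4]
tcp_rot: [3.142, -0.0, 0.696]
ft_force: [-0.7, -0.5, -0.5]
opening: 0.592
```

drive_tool:
  commands:
    - {"dx": 0,"dy": 0,"dz": 0,"yaw": 0}
    - {"dx": 0,"dy": 0,"dz": 0,"yaw": 0}
    - {"dx": 0,"dy": 0,"dz": 0,"yaw": 0}
    - {"dx": 0,"dy": 0,"dz": 0,"yaw": 0}
    - {"dx": 0,"dy": 0,"dz": 0,"yaw": 0}

```text
t: 21.8
eef_pos: [511.2, 190.4, 78.5]
tcp_rot: [3.142, -0.0, 0.696]
ft_force: [-0.5, -0.4, -0.3]
opening: 0.888
```

```bash
python3 ov.py 10
```

```text
21.8 [511.17 190.35  78.46] [-0.46 -0.39 -0.34]
```

View pics/s10.png

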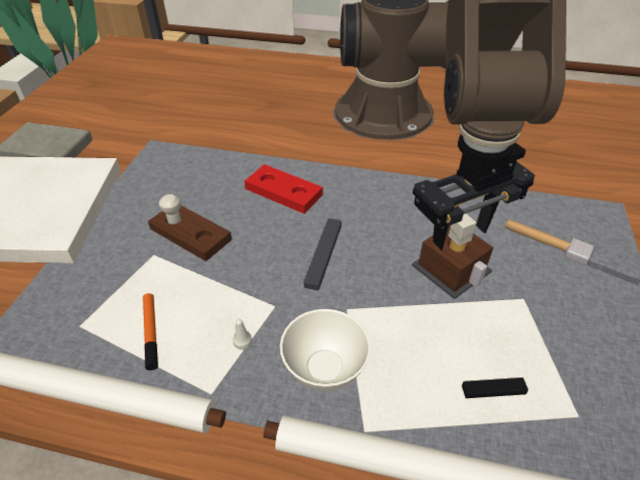

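View pics/w10.png

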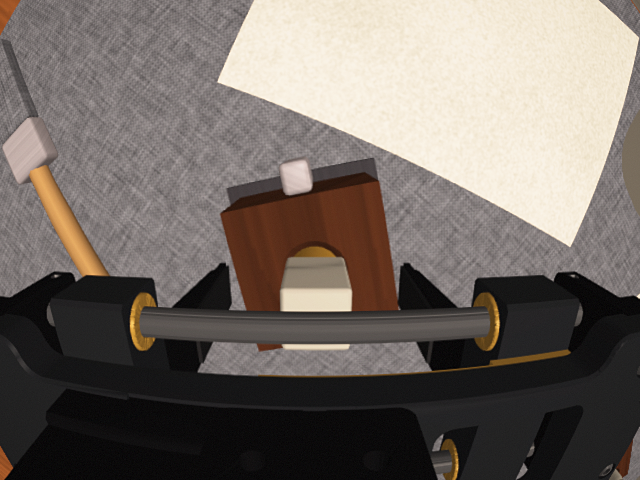

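drive_tool:
  commands:
    - {"dx": 0,"dy": 0,"dz": 10,"yaw": 0}
    - {"dx": 0,"dy": 0,"dz": 20,"yaw": 0}
    - {"dx": 0,"dy": 0,"dz": 35,"yaw": 0}
    - {"dx": 0,"dy": 0,"dz": 35,"yaw": 0}
    - {"dx": 0,"dy": 0,"dz": 20,"yaw": 0}

```text
t: 22.32
eef_pos: [511.8, 190.6, 202.6]
tcp_rot: [3.14, -0.003, 0.696]
ft_force: [0.9, -0.3, 0.7]
opening: 0.902
```

drive_tool:
  commands:
    - {"dx": -20,"dy": -30,"dz": 0,"yaw": 0}
    - {"dx": -20,"dy": -30,"dz": 0,"yaw": 0}
    - {"dx": -10,"dy": -30,"dz": 0,"yaw": 0}
    - {"dx": 0,"dy": -30,"dz": 0,"yaw": 0}
    - {"dx": 0,"dy": 0,"dz": 0,"yaw": 0}

```text
t: 22.73
eef_pos: [460.7, 67.1, 199.5]
tcp_rot: [3.14, -0.0, 0.694]
ft_force: [-0.2, 0.8, 0.3]
opening: 0.901
```

Run:
```python
from h import *
s=env.state();print(s['t'],s['eef_pos'],s['ft_force'])
J=env.read_camera('scene');save('s11.png',J);T=env.read_camera('top');save('t11.png',T)
def dr(I,n,x0,y0,w,s):
    B=cv2.cvtColor(I,cv2.COLOR_RGB2BGR)[y0:y0+w,x0:x0+w];B=np.clip(cv2.resize(B,None,fx=s,fy=s,interpolation=cv2.INTER_CUBIC).astype(float)*1.2,0,255).astype(np.uint8)
    for z,col in((118.4,(0,255,0)),(76.4,(0,255,255))):
        a=np.radians(40+45+90*np.arange(4))
        pts=np.array([(proj(n,(512+19.8*np.cos(t),190.3+19.8*np.sin(t),z))-[x0,y0]+.5)*s-.5 for t in a]).round().astype(int)
        cv2.polylines(B,[pts],True,col,1)
    return B
cv2.imwrite('pics/c11.png',np.hstack([dr(J,'scene',415,200,80,5),dr(T,'top',148,243,80,5)]))
```

```text
22.7333 [460.66478126  67.09679509 199.5162535 ] [-0.20113961  0.78197851  0.32272267]
```

View pics/c11.png

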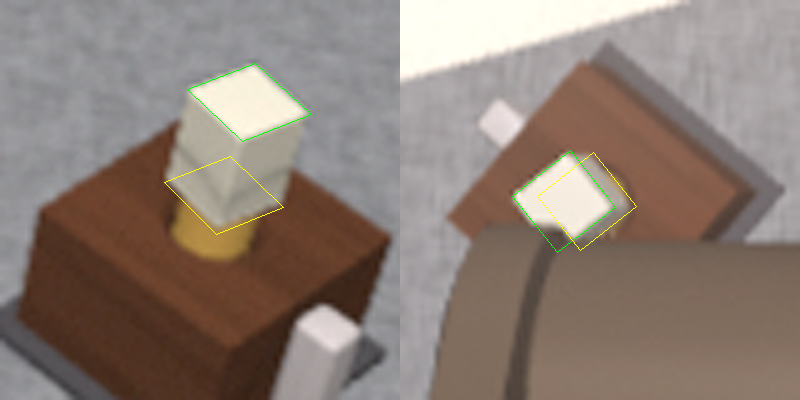

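View pics/t11.png

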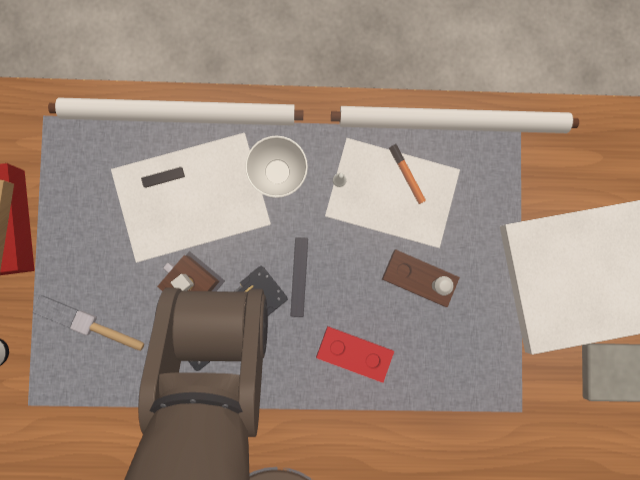

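```bash
python3 -c "
from h import *
env.job_done();print(env.state()['t'])"
```

```text
the job is handed in; nothing more can be done
the job is handed in; nothing more can be done
```

The seal is standing brass foot down in the locking dock, pressed past the ball to the rigid stop and released, and the job is handed in. The last clock reading before hand-in was about 22.8 s.

**What I did:** I gripped the head and carried the seal over the bar to the dock. It went in slowly past the ball until it met the stop, and then I let go and drew clear.

**What the checks showed:**
- **Ball and stop:** Resistance came first, about 14 mm above where the seal ended up. Next it was drawn down with up to about 3.5 N, and then it met a hard stop at about 13 N. The underside ended about 14 mm up, inside the 8 to 30 mm range.
- **Standing after release:** The seal stands upright. In the scene camera its head matches the outline drawn for that height, while in the top view the arm hides part of it.
- **Other things:** The stub, rest, weight, bowl and nozzle look unmoved, and the wrist force reads zero.

**What did not go cleanly:**
- My mouth position was about 2 mm too far in x, so the foot pressed on the well's rim on the way in. The readings peaked at about 25 N, but they come only at the end of each call, so a brief higher value can't be ruled out. I then shifted to relieve the side load.
- I could not read the ball and pad joints directly. That the seal is fully home rests on the force and height readings.

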